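# Kit the power-supply parts into their nests

## Robot

A 6-joint arm with a two-finger parallel gripper is mounted at the origin on the work surface. World frame = base frame: x ahead of the robot, y to its left, z up, the work surface at z = 0. Lengths are in m, angles in rad, forces in N, time in s.
With the tool pointing down it reaches from about 0.25 to 0.725 m from the base axis. Payload 9.7 kg.
Tool frame: the origin (TCP) lies at the very end of the fingers, on their centre line; the grasp point (between the pads) lies 19 mm behind it; z points along the fingers, y is the line along which they close (so a half turn about z gives the same grasp; the last joint's range is limited). The gripper opens to 85 mm and grips with 20 to 120 N. Pads are 22 mm wide; open, the fingers measure 114 mm over their backs; the gripper's body (76 mm by 85 mm) begins 54 mm behind the grasp point. The pads swing forward as they close: fully open they stand 13 mm farther back than shut.
Start: joints at [1.253, 0.087, 0.176, 1.66, 0, 1.571], TCP at [0.172, 0.522, 0.231] pointing down, gripper open.
Joint ranges: [-3.13, 3.13], [-0.85, 1.81], [-1.15, 1.24], [-2.2, 2.28], [-1.44, 1.52], [-3.14, 3.14]. Speed limits (rad/s): [2.22, 2.22, 2.57, 3.14, 3.14, 3.14].

## Interface

Orientations are given as a unit quaternion [w, x, y, z].
In Python, from rig import r gives the robot as it stands.
- The arm moves only by the tool arm_command, never from a script. Its arguments are lists of equal length, an entry for each row: "travel": the shift along the tool's x, y, z each as a share of 20 cm, from -1 to 1, a list of three; "angular": the turn, a rotation vector about the tool's x, y, z each as a share of 60 degrees, from -1 to 1, a list of three. In form: {"travel": [[dx, dy, dz], ...], "angular": [[rx, ry, rz], ...]}. A call has 1 to 20 rows; each row is the pose to reach, as a shift and turn from the pose commanded when the call began, along the tool's axes at that moment; what a row does not reach only later rows make up. A row lasts 1/8 s, in which the tool goes at most 62.5 mm and 10.7 degrees, less where a joint would pass 70% of its speed; a pose out of reach is approached as far as the arm can. A call with a number of a shift or a turn outside -1 to 1 is refused whole. A call with a gripper value outside its range is refused whole. "gripper" is the opening, from 0 (shut) to 1 (fully open), set as the call begins (left out, the last holds). The fingers move at their own pace and stop on an object; the grip force is fixed at half the most. Time passes only in rows, so rows that repeat a pose let the fingers close. It gives the time, the measured TCP pose, the force, the opening and the grip force at its end, in the units of the state.
- r.observe(): the state, without advancing time (a new reading comes with each control period).
- r.grab_frame(name): name is "scene" or "top"; returns a dict with "frame" (420x560x3 uint8, red, green, blue), "fov_y" (degrees; the focal length in pixels is half the picture's height over the tangent of half this angle, whatever the lens; pixels are square), "cx", "cy" (the principal point, pixels), "k1" (the pictures are not rectified: a ray, as slopes to the right and down, at radius r is drawn at 1 + k1 r^2 times it, then the intrinsics apply), "R" (3x3) and "t" (3): a world point X has camera coordinates R X + t. Camera axes: x right, y down, z forward; pixel columns grow to the right and rows downward; lengths in m; the calibration is good to about 2 mm. A picture is of the moment at which its call begins. There is no depth.
- r.sign_off(): hands the job in; it is judged then, once.
The state is a dict: "clock": time; "q": joint angles; "qvel": joint speeds; "joint_efforts": joint torques, N m; "tool_pos": TCP position; "eef_rot": TCP orientation; "contact_force": force on the tool from outside, world axes, zero at the start; "moment": the same for the moment, N m; "grip_width": finger opening in m; "grasp_force": force on a finger pad.
Only numpy, scipy, OpenCV 4.12 (cv2) and the standard library are available. Lean on these libraries where they do the work, as an engineer would, in place of code of your own. Each camera call takes 0.05 s, during which the arm holds its last target. There are 200 camera calls.

## Task

Lay out the power-supply parts for assembly: set each of the four loose parts upright on the floor of the white nest that matches its shape and size (large and small can capacitor in the large and small round nest, heat sink in the oblong one, transformer in the square one, these last two squared up with the walls). Set the parts down, do not drop them, and do not push or knock over the mug or the solder spool.

Things in the scene. Friction and masses are not known exactly. Their poses are not given: they have to be found in the camera images.
- cap_large: Upright can capacitor of the large size: cylinder in a black sleeve with an aluminium top and two small brass terminals that stand 1 mm proud, diameter 50 mm, height 70 mm, about 160 g. Loose, stands upright on the bench. Origin at the centre of its underside, z up along its axis. Hold it in its upper half, so that the fingers stay above the nest's rim when it is set down.
- cap_small: Upright can capacitor of the small size: cylinder in a black sleeve with an aluminium top and two small brass terminals that stand 1 mm proud, diameter 30 mm, height 50 mm, about 50 g. Loose, stands upright on the bench. Origin at the centre of its underside, z up along its axis. Hold it in its upper half, so that the fingers stay above the nest's rim when it is set down.
- heatsink: Bare aluminium heat sink with six upright fins, a block 70 mm long (its x), 40 mm wide (its y) and 45 mm high, about 160 g; the fins run lengthwise, and the outer two are its long sides, stiff enough to grip across the 40 mm. Loose, fins up. Origin at the centre of its underside, z up. Hold it in its upper half, so that the fingers stay above the nest's rim when it is set down.
- transformer: Potted transformer: black square block 44 x 44 mm and 46 mm high with a thin grey panel on top, about 220 g. Loose. Origin at the centre of its underside, x and y along its sides, z up. Hold it in its upper half, so that the fingers stay above the nest's rim when it is set down.
- nest_large_round: Large round nest: white plastic ring-shaped holder fixed to the bench, outside diameter 76 mm, inside diameter 66 mm, walls 5 mm; its dark-lined floor is 3 mm and its rim 11 mm above the bench. Takes the large can capacitor with 8 mm of play all round. Origin at the centre of its underside (bench level).
- nest_small_round: Small round nest: white plastic ring-shaped holder fixed to the bench, outside diameter 56 mm, inside diameter 46 mm, walls 5 mm; its dark-lined floor is 3 mm and its rim 11 mm above the bench. Takes the small can capacitor with 8 mm of play all round. Origin at the centre of its underside (bench level).
- nest_oblong: Oblong nest: white plastic tray fixed to the bench, outside 96 x 66 mm (x, y), inside 86 x 56 mm, walls 5 mm; its dark-lined floor is 3 mm and its rim 11 mm above the bench. Takes the heat sink with 8 mm of play on each side. Origin at the centre of its underside (bench level), x along its length.
- nest_square: Square nest: white plastic tray fixed to the bench, outside 70 x 70 mm (x, y), inside 60 x 60 mm, walls 5 mm; its dark-lined floor is 3 mm and its rim 11 mm above the bench. Takes the transformer with 8 mm of play on each side. Origin at the centre of its underside (bench level), x and y along its sides.
- mug: White mug, to be left alone: outside diameter 72 mm, 80 mm high, its handle reaches about 72 mm from the axis towards +y of its frame. Loose. Origin at the centre of its underside.
- spool: Spool of solder wire, to be left alone: steel-coloured, standing on end, flanges 56 mm in diameter, 42 mm high. Loose. Origin at the centre of its underside.
Not all that is in view belongs to the job. Leave any pink look-alike of the heatsink alone.

How it is judged:
By the outcome, as a careful person would: the job done as asked, in the order asked, and still so for the second after the job is handed in, with the robot touching nothing.
It also fails if it takes over 106 s, if anything falls off the work surface, if the arm or the gripper's body presses on something with over 40 N, if the wrist force passes 120 N, or if a joint passes its speed limit or range.

## Working session

There is one attempt and no reset: what is moved stays moved. The work goes in short steps, Python scripts to look and compute and a tool call to move; the robot and the scene stay as the last step left them, time stands still between calls to the robot, and variables do not carry over. Pictures are saved under pics/ and viewed, at most 14 in all, crops included, and the job is handed in when it is done.

Besides the shell and the picture viewer there is one more tool, called after "Call:" in YAML: its name, and indented under it one key for each argument. arm_command: Moves the arm, as the interface text tells. Shift numbers are shares of 20 cm and turn numbers shares of 60 degrees, none past 1 either way. Its arguments: {"type":"object","properties":{"travel":{"type":"array"},"angular":{"type":"array"},"gripper":{"type":"number"}},"required":["travel","angular"]}

```bash
mkdir -p pics; ls
cat > h.py <<'E'
import numpy as np, cv2
from rig import r
def grab(n, save=None):
    g=r.grab_frame(n); g['R']=np.array(g['R']); g['t']=np.array(g['t'])
    g['f']=g['frame'].shape[0]/2/np.tan(np.radians(g['fov_y'])/2)
    if save: cv2.imwrite('pics/'+save,cv2.cvtColor(g['frame'],cv2.COLOR_RGB2BGR))
    return g
def ray(g,uv,z):
    uv=np.atleast_2d(uv).astype(float)
    d=(uv-[g['cx'],g['cy']])/g['f']; s=d.copy()
    for _ in range(20): s=d/(1+g['k1']*(s**2).sum(1,keepdims=True))
    v=np.c_[s,np.ones(len(s))]@g['R']; c=-g['R'].T@g['t']
    return c+v*((z-c[2])/v[:,2])[:,None]
def proj(g,X):
    p=np.atleast_2d(X)@g['R'].T+g['t']; s=p[:,:2]/p[:,2:]
    return s*(1+g['k1']*(s**2).sum(1,keepdims=True))*g['f']+[g['cx'],g['cy']]
E
python3 - <<'E'
from h import *
for n in('top','scene'):
    g=grab(n,n+'0.png'); print(n,g['f'],g['k1'],-g['R'].T@g['t'],g['R'].round(2).tolist())
print(r.observe())
E
```

```text
pics
top 426.45801040530586 -0.005567124668990395 [0.39667247 0.00935606 1.01849464] [[-0.01, -1.0, 0.01], [-0.99, 0.01, -0.11], [0.11, -0.01, -0.99]]
scene 542.1326433044994 -0.01815563155249073 [1.20944801 0.78974847 0.71691823] [[-0.74, 0.67, -0.02], [0.38, 0.39, -0.84], [-0.56, -0.63, -0.54]]
{'clock': 0.1, 'q': array([1.25301293e+00, 8.74016980e-02, 1.75209672e-01, 1.65980300e+00,
       8.85893122e-06, 1.57082933e+00]), 'qvel': array([ 1.09081965e-03, -1.38776169e-03,  1.43444740e-03,  1.75133959e-03,
        1.46823812e-03, -2.98817666e-05]), 'joint_efforts': array([ 7.26885519e-04, -5.21566272e+01,  4.65651083e+01,  1.60525949e-02,
        3.74936860e-05, -2.41881276e-05]), 'tool_pos': array([0.17178642, 0.52226449, 0.23065392]), 'eef_rot': array([-9.91955769e-05,  1.58240228e-01,  9.87400461e-01, -5.91101745e-04]), 'contact_force': array([-0.22212643, -0.78665911,  0.15520106]), 'moment': array([-0.02645358, -0.01470322, -0.00143922]), 'grasp_force': 0.0, 'grip_width': 0.08510178264761363}
```

View pics/top0.png

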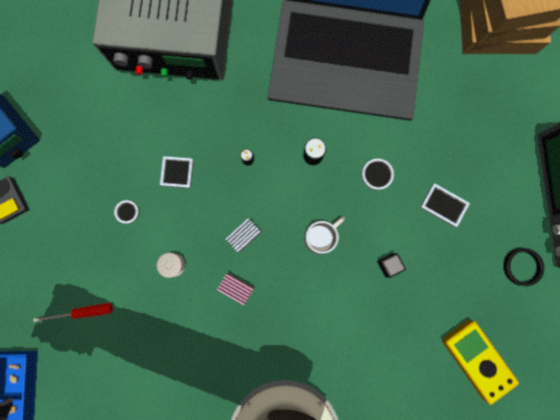

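View pics/scene0.png

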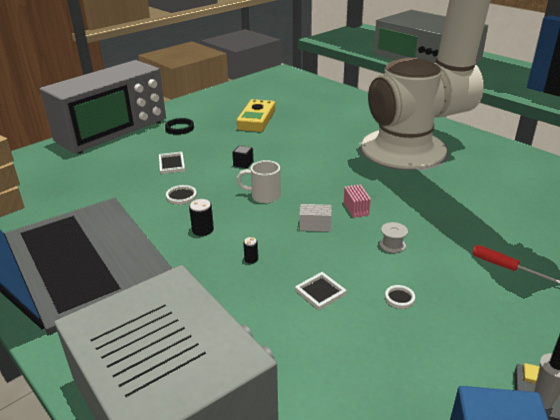

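```bash
cat > m.py <<'E'
from h import *
def seg(g,box,cond):
    x0,y0,x1,y1=box; im=g['frame'][y0:y1,x0:x1]
    im=cv2.resize(im,None,fx=4,fy=4,interpolation=cv2.INTER_CUBIC)
    m=cond(im.astype(int)).astype(np.uint8)
    m=cv2.morphologyEx(m,cv2.MORPH_CLOSE,np.ones((17,17)))
    c=max(cv2.findContours(m,cv2.RETR_EXTERNAL,cv2.CHAIN_APPROX_NONE)[0],key=cv2.contourArea)[:,0,:]
    return (c+.5)/4-.5+[x0,y0]
bright=lambda t:(lambda a:(a.min(2)>t))
def fit(g,box,z,cond=bright(110)):
    P=(ray(g,seg(g,box,cond),z)[:,:2]*1000).astype(np.float32)
    (c,s,a)=cv2.minAreaRect(P); e=cv2.minEnclosingCircle(P)
    return np.round(c,1),np.round(s,1),round(a,1),'circ',np.round(e[0],1),round(e[1]*2,1)
E
python3 - <<'E'
from m import *
g=grab('top'); s=grab('scene')
B=dict(nsq=((155,150,200,195),.011,160),nsr=((107,195,145,230),.011,160),nlr=((355,152,400,196),.011,160),nob=((415,178,475,232),.011,160),
 caps=((236,146,258,156),.05,110),capl=((300,133,330,162),.07,110),hs=((220,212,268,258),.045,110),tr=((374,248,410,284),.046,90),
 spool=((150,245,192,285),.042,110),mug=((300,213,350,258),.08,120))
for k,(b,z,t) in B.items(): print(k,*fit(g,b,z,bright(t)))
up=lambda g,b,f:cv2.resize(g['frame'][b[1]:b[3],b[0]:b[2]],(390,290),interpolation=cv2.INTER_CUBIC)
M=np.vstack([np.hstack([up(g,(210,205,275,310),0),up(s,(290,175,390,250),0)]),np.hstack([up(g,(365,240,415,285),0),up(g,(225,130,340,175),0)])])
cv2.imwrite('pics/crop1.png',M[:,:,::-1])
E
```

```text
nsq [617.2 256.7] [70.7 70.4] 85.1 circ [617.  256.7] 95.8
nsr [521.2 373.3] [54.5 53.7] 89.7 circ [521.1 373. ] 55.2
nlr [ 610.4 -228.2] [74.7 74.2] 89.8 circ [ 610.2 -228.5] 75.6
nob [ 533.6 -388.5] [96.7 66.7] 59.6 circ [ 534.  -388.6] 114.1
caps [653.6  86. ] [26.7 15.4] 89.8 circ [648.4  86. ] 27.1
capl [658.3 -72.7] [45.7 45.6] 89.3 circ [658.2 -72.9] 46.9
hs [462.   93.4] [44.  71.6] 42.6 circ [461.6  93.4] 81.1
tr [ 391.  -249.5] [36.2 36.7] 26.8 circ [ 390.7 -249.3] 47.8
spool [394.2 260.4] [58.8 57.9] 18.2 circ [393.3 257.3] 64.7
mug [455.6 -93.2] [72.7 92.7] 8.4 circ [464.2 -94.7] 102.9
```

View pics/crop1.png

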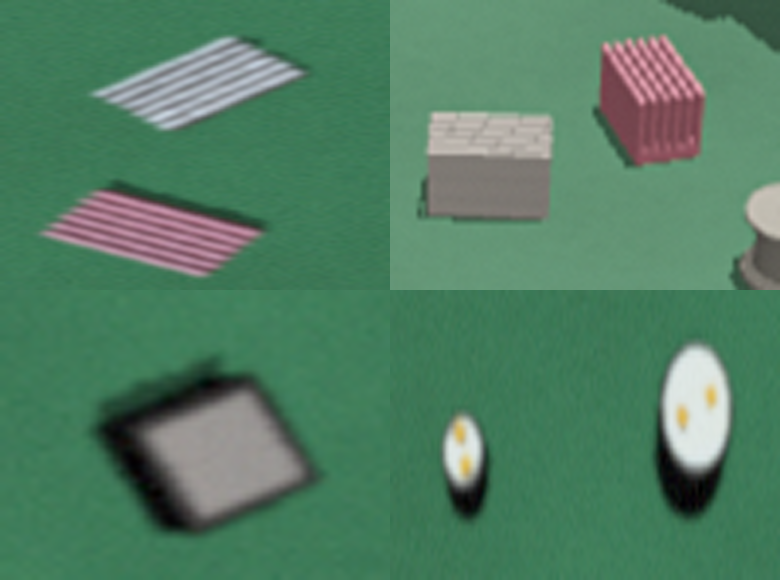

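The grey block at (243,235) is bare aluminium, so it is the heat sink. The pink one at (236,289) is the look-alike, and the crop confirms both. The transformer is at (391,265), with its grey panel on top. The large cap at (315,150) and the small cap at (247,156) both stand upright.

```bash
cat > go.py <<'E'
from h import *
import sys
from scipy.spatial.transform import Rotation as Ro
def plan(x,y,z,az):  # mm, deg (azimuth of tool y)
    o=r.observe(); q=o['eef_rot']; T=Ro.from_quat([*q[1:],q[0]])
    a=np.radians(az); Y=np.array([np.cos(a),np.sin(a),0]); Z=np.array([0,0,-1.]); G=Ro.from_matrix(np.c_[np.cross(Y,Z),Y,Z])
    print('travel',(T.inv().apply(np.array([x,y,z])/1000-o['tool_pos'])/.2).round(3),'ang',(np.degrees((T.inv()*G).as_rotvec())/60).round(3),
     'up=',(T.inv().apply([0,0,1])).round(3))
if __name__=='__main__':
    plan(*map(float,sys.argv[1:5]))
E
python3 - <<'E'
from m import *
g=grab('top'); s=grab('scene')
print(fit(g,(234,146,260,170),.05),fit(g,(300,133,330,162),.07))
print(fit(s,(240,232,262,250),.05),fit(s,(185,195,220,217),.07))
E
python3 go.py 658.5 -73 160 71.8
```

```text
(array([647.9,  85.9]), array([25.2, 26.5]), 27.1, 'circ', array([648. ,  85.9]), 27.0) (array([658.3, -72.7]), array([45.7, 45.6]), 89.3, 'circ', array([658.1, -73. ]), 46.9)
(array([650.6,  85.4]), array([30.5, 26.3]), 49.2, 'circ', array([648.7,  85.9]), 32.4) (array([659.5, -85.3]), array([75. , 48.8]), 86.1, 'circ', array([657.3, -84.7]), 75.8)
travel [-3.242 -2.067  0.356] ang [-0.  0. -0.] up= [-0. -0. -1.]
```

Call:
arm_command:
  travel:
    - [-0.27, -0.17, 0.03]
    - [-0.54, -0.34, 0.06]
    - [-0.81, -0.517, 0.09]
    - [-0.81, -0.517, 0.09]
  angular:
    - [0, 0, 0]
    - [0, 0, 0]
    - [0, 0, 0]
    - [0, 0, 0]
  gripper: 1

```text
clock: 0.8
tool_pos: [0.2952, 0.371, 0.2132]
eef_rot: [0.0, 0.16, 0.987, -0.0]
contact_force: [-0.1, 0.4, 1.2]
grip_width: 0.0852
grasp_force: 0.0
```

Call:
arm_command:
  travel:
    - [-0.27, -0.17, 0.03]
    - [-0.54, -0.34, 0.06]
    - [-0.81, -0.517, 0.09]
    - [-0.81, -0.517, 0.09]
  angular:
    - [0, 0, 0]
    - [0, 0, 0]
    - [0, 0, 0]
    - [0, 0, 0]

```text
clock: 1.3
tool_pos: [0.4165, 0.2226, 0.1948]
eef_rot: [-0.0, 0.16, 0.987, -0.0]
contact_force: [-0.5, 0.3, -0.0]
grip_width: 0.0852
grasp_force: 0.0
```

Call:
arm_command:
  travel:
    - [-0.27, -0.17, 0.03]
    - [-0.54, -0.34, 0.06]
    - [-0.81, -0.517, 0.09]
    - [-0.81, -0.517, 0.09]
  angular:
    - [0, 0, 0]
    - [0, 0, 0]
    - [0, 0, 0]
    - [0, 0, 0]

```text
clock: 1.8
tool_pos: [0.5379, 0.0745, 0.1762]
eef_rot: [-0.001, 0.16, 0.987, -0.0]
contact_force: [0.2, 0.5, -0.2]
grip_width: 0.0856
grasp_force: 0.0
```

Call:
arm_command:
  travel:
    - [-0.27, -0.17, 0.03]
    - [-0.54, -0.34, 0.06]
    - [-0.81, -0.517, 0.08]
    - [-0.81, -0.517, 0.08]
    - [-0.81, -0.517, 0.08]
  angular:
    - [0, 0, 0]
    - [0, 0, 0]
    - [0, 0, 0]
    - [0, 0, 0]
    - [0, 0, 0]

```text
clock: 2.42
tool_pos: [0.6581, -0.0712, 0.1611]
eef_rot: [-0.0, 0.158, 0.987, 0.0]
contact_force: [-0.2, 0.4, 0.4]
grip_width: 0.0852
grasp_force: 0.0
```

```bash
python3 go.py 658.5 -73 38 71.8
```

```text
travel [-0.005 -0.008  0.615] ang [ 0.    -0.001  0.001] up= [ 0.001  0.    -1.   ]
```

Call:
arm_command:
  travel:
    - [-0.005, -0.008, 0.2]
    - [-0.005, -0.008, 0.4]
    - [-0.005, -0.008, 0.5]
    - [-0.005, -0.008, 0.58]
    - [-0.005, -0.008, 0.615]
    - [-0.005, -0.008, 0.615]
    - [-0.005, -0.008, 0.615]
  angular:
    - [0, 0, 0]
    - [0, 0, 0]
    - [0, 0, 0]
    - [0, 0, 0]
    - [0, 0, 0]
    - [0, 0, 0]
    - [0, 0, 0]

```text
clock: 3.3
tool_pos: [0.6592, -0.0749, 0.0394]
eef_rot: [0.001, 0.158, 0.987, 0.0]
contact_force: [0.3, 0.5, 0.1]
grip_width: 0.0856
grasp_force: 0.0
```

Call:
arm_command:
  travel:
    - [0, 0, 0]
    - [0, 0, 0]
    - [0, 0, 0]
    - [0, 0, 0]
    - [0, 0, 0]
    - [0, 0, 0]
    - [0, 0, 0]
    - [0, 0, 0]
  angular:
    - [0, 0, 0]
    - [0, 0, 0]
    - [0, 0, 0]
    - [0, 0, 0]
    - [0, 0, 0]
    - [0, 0, 0]
    - [0, 0, 0]
    - [0, 0, 0]
  gripper: 0

```text
clock: 4.3
tool_pos: [0.6591, -0.0748, 0.039]
eef_rot: [0.001, 0.158, 0.987, -0.0]
contact_force: [0.4, 0.1, 5.6]
grip_width: 0.0489
grasp_force: 62.3
```

Call:
arm_command:
  travel:
    - [0, 0, -0.05]
    - [0, 0, -0.2]
    - [0, 0, -0.4]
    - [0, 0, -0.6]
    - [0, 0, -0.6]
    - [0, 0, -0.6]
  angular:
    - [0, 0, 0]
    - [0, 0, 0]
    - [0, 0, 0]
    - [0, 0, 0]
    - [0, 0, 0]
    - [0, 0, 0]

```text
clock: 5.05
tool_pos: [0.6583, -0.0747, 0.1576]
eef_rot: [-0.001, 0.158, 0.987, -0.0]
contact_force: [-0.0, 0.0, -2.0]
grip_width: 0.0483
grasp_force: 62.1
```

```bash
python3 go.py 610.5 -228.5 160 71.8; python3 -c "
from h import *
grab('scene','lift1.png');print(r.observe()['contact_force'])"
```

```text
travel [-0.013 -0.805 -0.012] ang [-0.    -0.001 -0.   ] up= [ 0.001 -0.    -1.   ]
[-0.50825339  0.09545467 -1.35768174]
```

View pics/lift1.png

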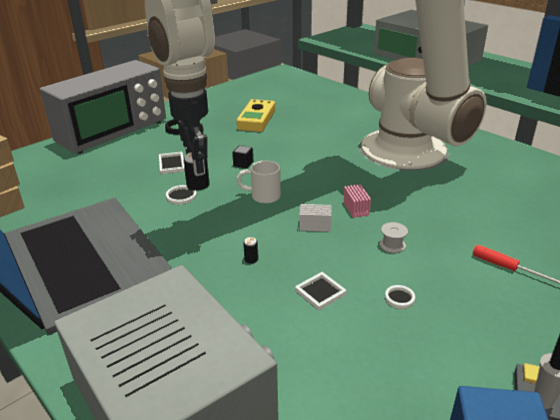

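The picture shows the cap held upright at (197,170), next to the large round nest at (181,195).

Call:
arm_command:
  travel:
    - [0, -0.2, 0]
    - [-0.01, -0.4, 0]
    - [-0.01, -0.6, 0]
    - [-0.013, -0.75, 0]
    - [-0.013, -0.805, 0]
    - [-0.013, -0.805, 0]
    - [-0.013, -0.805, 0]
    - [-0.013, -0.805, 0]
  angular:
    - [0, 0, 0]
    - [0, 0, 0]
    - [0, 0, 0]
    - [0, 0, 0]
    - [0, 0, 0]
    - [0, 0, 0]
    - [0, 0, 0]
    - [0, 0, 0]

```text
clock: 6.1
tool_pos: [0.6111, -0.2275, 0.1582]
eef_rot: [-0.0, 0.158, 0.988, 0.0]
contact_force: [0.0, 0.1, -2.0]
grip_width: 0.0479
grasp_force: 62.2
```

```bash
python3 go.py 610.5 -228.5 42 71.8
```

```text
travel [ 0.001 -0.006  0.581] ang [ 0.    -0.     0.001] up= [ 0.  0. -1.]
```

Call:
arm_command:
  travel:
    - [0, -0.005, 0.15]
    - [0, -0.005, 0.3]
    - [0, -0.005, 0.43]
    - [0, -0.005, 0.51]
    - [0, -0.005, 0.545]
    - [0, -0.005, 0.56]
    - [0, -0.005, 0.565]
    - [0, -0.005, 0.565]
    - [0, -0.005, 0.565]
  angular:
    - [0, 0, 0]
    - [0, 0, 0]
    - [0, 0, 0]
    - [0, 0, 0]
    - [0, 0, 0]
    - [0, 0, 0]
    - [0, 0, 0]
    - [0, 0, 0]
    - [0, 0, 0]

```text
clock: 7.22
tool_pos: [0.6107, -0.2296, 0.0458]
eef_rot: [0.0, 0.158, 0.987, -0.0]
contact_force: [-0.6, -0.2, -0.5]
grip_width: 0.0486
grasp_force: 62.2
```

Creep down about 4 mm, watching the force.

Call:
arm_command:
  travel:
    - [0, 0, 0.005]
    - [0, 0, 0.01]
    - [0, 0, 0.015]
    - [0, 0, 0.018]
    - [0, 0, 0.018]
    - [0, 0, 0.018]
  angular:
    - [0, 0, 0]
    - [0, 0, 0]
    - [0, 0, 0]
    - [0, 0, 0]
    - [0, 0, 0]
    - [0, 0, 0]

```text
clock: 7.98
tool_pos: [0.6105, -0.2295, 0.042]
eef_rot: [0.0, 0.158, 0.987, -0.0]
contact_force: [-1.9, 0.9, 4.6]
grip_width: 0.0484
grasp_force: 62.6
```

Call:
arm_command:
  travel:
    - [0, 0, 0]
    - [0, 0, 0]
    - [0, 0, 0]
    - [0, 0, 0]
    - [0, 0, 0]
    - [0, 0, 0]
  angular:
    - [0, 0, 0]
    - [0, 0, 0]
    - [0, 0, 0]
    - [0, 0, 0]
    - [0, 0, 0]
    - [0, 0, 0]
  gripper: 1

```text
clock: 8.72
tool_pos: [0.6105, -0.2295, 0.0417]
eef_rot: [0.0, 0.158, 0.987, 0.0]
contact_force: [-0.2, 0.3, 0.0]
grip_width: 0.0854
grasp_force: 0.0
```

Call:
arm_command:
  travel:
    - [0, 0, -0.1]
    - [0, 0, -0.3]
    - [0, 0, -0.55]
    - [0, 0, -0.55]
    - [0, 0, -0.55]
  angular:
    - [0, 0, 0]
    - [0, 0, 0]
    - [0, 0, 0]
    - [0, 0, 0]
    - [0, 0, 0]

```text
clock: 9.35
tool_pos: [0.6106, -0.2295, 0.1525]
eef_rot: [0.001, 0.158, 0.987, -0.0]
contact_force: [-0.2, 0.5, 0.3]
grip_width: 0.0855
grasp_force: 0.0
```

```bash
python3 go.py 648 86 150 71.8
```

```text
travel [0.315 1.557 0.012] ang [-0.     0.001 -0.   ] up= [-0.001 -0.    -1.   ]
```

Call:
arm_command:
  travel:
    - [0.05, 0.25, 0]
    - [0.1, 0.5, 0]
    - [0.158, 0.78, 0]
    - [0.158, 0.78, 0]
  angular:
    - [0, 0, 0]
    - [0, 0, 0]
    - [0, 0, 0]
    - [0, 0, 0]

```text
clock: 9.85
tool_pos: [0.6289, -0.0676, 0.1506]
eef_rot: [-0.001, 0.156, 0.988, 0.0]
contact_force: [-0.7, -0.1, -0.3]
grip_width: 0.0854
grasp_force: 0.0
```

Call:
arm_command:
  travel:
    - [0.05, 0.25, 0]
    - [0.1, 0.5, 0]
    - [0.158, 0.777, 0]
    - [0.158, 0.777, 0]
    - [0.158, 0.777, 0]
    - [0.158, 0.777, 0]
    - [0.158, 0.777, 0]
  angular:
    - [0, 0, 0]
    - [0, 0, 0]
    - [0, 0, 0]
    - [0, 0, 0]
    - [0, 0, 0]
    - [0, 0, 0]
    - [0, 0, 0]

```text
clock: 10.72
tool_pos: [0.6477, 0.0848, 0.1517]
eef_rot: [-0.0, 0.159, 0.987, -0.0]
contact_force: [-1.2, -0.1, -0.3]
grip_width: 0.0851
grasp_force: 0.0
```

```bash
python3 go.py 648 86 20 71.8; python3 -c "
from h import *
grab('top','p1.png')"
```

```text
travel [0.001 0.006 0.659] ang [-0.    -0.    -0.002] up= [ 0. -0. -1.]
```

View pics/p1.png

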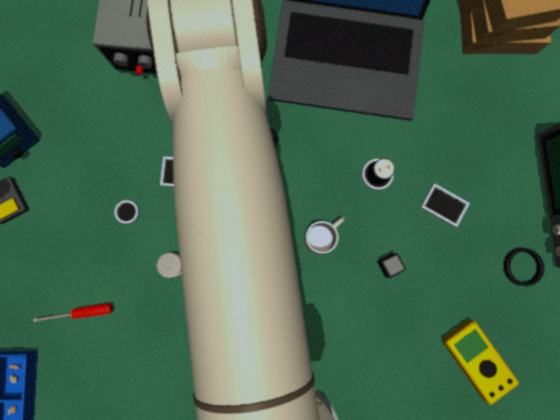

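The large cap is standing in its ring at (381,171). Next is the small cap.

Call:
arm_command:
  travel:
    - [0, 0.005, 0.2]
    - [0, 0.005, 0.4]
    - [0, 0.005, 0.55]
    - [0, 0.005, 0.62]
    - [0, 0.005, 0.65]
    - [0, 0.005, 0.65]
    - [0, 0.005, 0.65]
  angular:
    - [0, 0, 0]
    - [0, 0, 0]
    - [0, 0, 0]
    - [0, 0, 0]
    - [0, 0, 0]
    - [0, 0, 0]
    - [0, 0, 0]

```text
clock: 11.65
tool_pos: [0.6488, 0.0871, 0.023]
eef_rot: [0.001, 0.158, 0.987, 0.0]
contact_force: [-0.9, 0.3, 0.8]
grip_width: 0.0855
grasp_force: 0.0
```

Call:
arm_command:
  travel:
    - [0, 0, 0]
    - [0, 0, 0]
    - [0, 0, 0]
    - [0, 0, 0]
    - [0, 0, 0]
    - [0, 0, 0]
    - [0, 0, 0]
    - [0, 0, 0]
    - [0, 0, 0]
    - [0, 0, 0]
  angular:
    - [0, 0, 0]
    - [0, 0, 0]
    - [0, 0, 0]
    - [0, 0, 0]
    - [0, 0, 0]
    - [0, 0, 0]
    - [0, 0, 0]
    - [0, 0, 0]
    - [0, 0, 0]
    - [0, 0, 0]
  gripper: 0

```text
clock: 12.9
tool_pos: [0.6483, 0.0871, 0.0221]
eef_rot: [0.0, 0.158, 0.987, 0.0]
contact_force: [0.4, -0.0, 4.3]
grip_width: 0.0287
grasp_force: 59.2
```

Call:
arm_command:
  travel:
    - [0, 0, -0.05]
    - [0, 0, -0.2]
    - [0, 0, -0.4]
    - [0, 0, -0.65]
    - [0, 0, -0.65]
    - [0, 0, -0.65]
  angular:
    - [0, 0, 0]
    - [0, 0, 0]
    - [0, 0, 0]
    - [0, 0, 0]
    - [0, 0, 0]
    - [0, 0, 0]

```text
clock: 13.65
tool_pos: [0.6478, 0.087, 0.1511]
eef_rot: [-0.0, 0.158, 0.987, -0.0]
contact_force: [-0.0, 0.2, -0.6]
grip_width: 0.0284
grasp_force: 59.1
```

```bash
python3 go.py 521 373.2 150 71.8
```

```text
travel [1.049 1.161 0.006] ang [-0.    -0.001 -0.   ] up= [ 0.001 -0.    -1.   ]
```

Call:
arm_command:
  travel:
    - [0.15, 0.17, 0]
    - [0.33, 0.37, 0]
    - [0.525, 0.58, 0]
    - [0.525, 0.58, 0]
  angular:
    - [0, 0, 0]
    - [0, 0, 0]
    - [0, 0, 0]
    - [0, 0, 0]

```text
clock: 14.15
tool_pos: [0.5822, 0.2331, 0.1498]
eef_rot: [-0.002, 0.156, 0.988, -0.001]
contact_force: [0.8, -0.7, -0.2]
grip_width: 0.0284
grasp_force: 59.3
```

Call:
arm_command:
  travel:
    - [0.18, 0.2, 0]
    - [0.35, 0.4, 0]
    - [0.525, 0.58, 0]
    - [0.525, 0.58, 0]
    - [0.525, 0.58, 0]
    - [0.525, 0.58, 0]
    - [0.525, 0.58, 0]
  angular:
    - [0, 0, 0]
    - [0, 0, 0]
    - [0, 0, 0]
    - [0, 0, 0]
    - [0, 0, 0]
    - [0, 0, 0]
    - [0, 0, 0]

```text
clock: 15.02
tool_pos: [0.5216, 0.372, 0.1516]
eef_rot: [-0.0, 0.159, 0.987, -0.0]
contact_force: [-0.8, -0.5, -0.7]
grip_width: 0.0284
grasp_force: 59.3
```

```bash
python3 go.py 521 373.2 27 71.8
```

```text
travel [0.005 0.005 0.623] ang [-0.    -0.    -0.002] up= [ 0. -0. -1.]
```

Call:
arm_command:
  travel:
    - [0, 0.003, 0.15]
    - [0, 0.003, 0.3]
    - [0, 0.003, 0.45]
    - [0, 0.003, 0.55]
    - [0, 0.003, 0.6]
    - [0, 0.003, 0.615]
    - [0, 0.003, 0.615]
    - [0, 0.003, 0.615]
  angular:
    - [0, 0, 0]
    - [0, 0, 0]
    - [0, 0, 0]
    - [0, 0, 0]
    - [0, 0, 0]
    - [0, 0, 0]
    - [0, 0, 0]
    - [0, 0, 0]

```text
clock: 16.02
tool_pos: [0.5217, 0.374, 0.0297]
eef_rot: [0.001, 0.158, 0.987, 0.0]
contact_force: [0.5, 0.5, -0.2]
grip_width: 0.0284
grasp_force: 59.3
```

Call:
arm_command:
  travel:
    - [0, 0, 0.005]
    - [0, 0, 0.01]
    - [0, 0, 0.014]
    - [0, 0, 0.014]
    - [0, 0, 0.014]
  angular:
    - [0, 0, 0]
    - [0, 0, 0]
    - [0, 0, 0]
    - [0, 0, 0]
    - [0, 0, 0]

```text
clock: 16.65
tool_pos: [0.5212, 0.3736, 0.0259]
eef_rot: [-0.0, 0.158, 0.987, -0.0]
contact_force: [0.7, 0.5, -1.0]
grip_width: 0.0281
grasp_force: 59.3
```

Call:
arm_command:
  travel:
    - [0, 0, 0.002]
    - [0, 0, 0.004]
    - [0, 0, 0.005]
    - [0, 0, 0.005]
  angular:
    - [0, 0, 0]
    - [0, 0, 0]
    - [0, 0, 0]
    - [0, 0, 0]

```text
clock: 17.15
tool_pos: [0.5213, 0.3736, 0.0251]
eef_rot: [0.0, 0.158, 0.987, 0.0]
contact_force: [-0.0, -1.2, 1.8]
grip_width: 0.028
grasp_force: 59.4
```

Call:
arm_command:
  travel:
    - [0, 0, 0]
    - [0, 0, 0]
    - [0, 0, 0]
    - [0, 0, 0]
    - [0, 0, 0]
    - [0, 0, 0]
    - [0, 0, 0]
  angular:
    - [0, 0, 0]
    - [0, 0, 0]
    - [0, 0, 0]
    - [0, 0, 0]
    - [0, 0, 0]
    - [0, 0, 0]
    - [0, 0, 0]
  gripper: 1

```text
clock: 18.02
tool_pos: [0.5212, 0.3736, 0.0249]
eef_rot: [-0.0, 0.158, 0.987, 0.0]
contact_force: [0.1, -0.9, -0.3]
grip_width: 0.0858
grasp_force: 0.0
```

Call:
arm_command:
  travel:
    - [0, 0, -0.1]
    - [0, 0, -0.3]
    - [0, 0, -0.6]
    - [0, 0, -0.6]
    - [0, 0, -0.6]
  angular:
    - [0, 0, 0]
    - [0, 0, 0]
    - [0, 0, 0]
    - [0, 0, 0]
    - [0, 0, 0]

```text
clock: 18.65
tool_pos: [0.5215, 0.3737, 0.146]
eef_rot: [0.001, 0.158, 0.987, 0.001]
contact_force: [0.6, -1.1, 0.0]
grip_width: 0.0852
grasp_force: 0.0
```

Run:
```python
from m import *
from go import plan
g=grab('top','p2.png')
for t in (100,120,140,160): print(fit(g,(220,212,268,258),.045,bright(t)))
a=grab('scene')
for t in (150,165,180,195): print(fit(a,(296,198,336,238),.045,bright(t)))
print(fit(g,(374,152,398,185),.073,bright(140)),fit(g,(107,195,145,230),.053,bright(160)))
plan(463.5,94.8,150,42.6)
```

```text
(array([461.9,  93.3]), array([45.2, 73.3]), 42.6, 'circ', array([461.6,  93.4]), 82.5)
(array([461.9,  93.3]), array([43.6, 71.6]), 42.6, 'circ', array([461.6,  93.4]), 81.1)
(array([461.9,  93.4]), array([42.1, 70. ]), 42.6, 'circ', array([461.9,  93.4]), 78.9)
(array([461.9,  93.2]), array([41., 68.]), 42.8, 'circ', array([462. ,  93.4]), 76.7)
(array([464.3,  92.7]), array([46.9, 71.1]), 42.6, 'circ', array([465. ,  92.7]), 81.3)
(array([464. ,  92.4]), array([45.8, 69.9]), 42.6, 'circ', array([465. ,  92.7]), 79.4)
(array([464.2,  92.3]), array([43.8, 68.2]), 42.6, 'circ', array([465. ,  93.1]), 77.7)
(array([469.9,  60.6]), array([ 4.2, 10.2]), 45.2, 'circ', array([470.2,  60.9]), 10.8)
(array([ 602.2, -227.6]), array([45.5, 60. ]), 88.3, 'circ', array([ 602.3, -224.4]), 71.2) (array([499.7, 357.2]), array([19.5, 49.2]), 3.3, 'circ', array([507.9, 357.7]), 49.2)
travel [-0.163 -1.413 -0.028] ang [-0.001 -0.001  0.487] up= [ 0.001 -0.001 -1.   ]
```

View pics/p2.png

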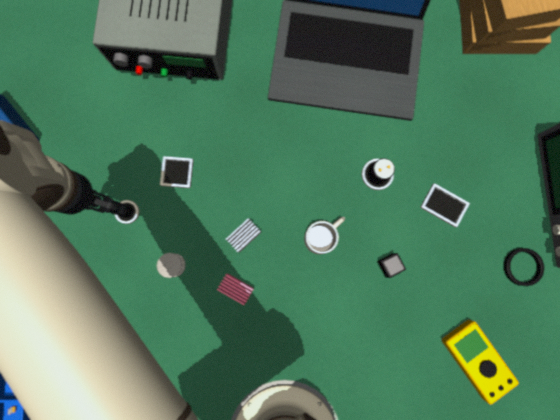

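The heat sink is still at (243,235), and the large cap stands in its ring at (380,172). Moving to the heat sink.

Call:
arm_command:
  travel:
    - [-0.02, -0.2, 0]
    - [-0.05, -0.45, 0]
    - [-0.08, -0.7, -0.02]
    - [-0.08, -0.7, -0.02]
  angular:
    - [0, 0, 0.16]
    - [0, 0, 0.32]
    - [0, 0, 0.487]
    - [0, 0, 0.487]

```text
clock: 19.25
tool_pos: [0.4919, 0.233, 0.1486]
eef_rot: [-0.0, 0.404, 0.915, -0.001]
contact_force: [1.0, 0.5, 0.3]
grip_width: 0.0855
grasp_force: 0.0
```

```bash
python3 go.py 463 93 150 42.6
```

```text
travel [-0.42  -0.578 -0.006] ang [-0.001 -0.    -0.005] up= [ 0.    -0.001 -1.   ]
```

Call:
arm_command:
  travel:
    - [-0.1, -0.18, 0]
    - [-0.25, -0.38, 0]
    - [-0.42, -0.578, 0]
    - [-0.42, -0.578, 0]
    - [-0.42, -0.578, 0]
    - [-0.42, -0.578, 0]
    - [-0.42, -0.578, 0]
  angular:
    - [0, 0, 0]
    - [0, 0, 0]
    - [0, 0, 0]
    - [0, 0, 0]
    - [0, 0, 0]
    - [0, 0, 0]
    - [0, 0, 0]

```text
clock: 20.12
tool_pos: [0.4644, 0.0965, 0.1486]
eef_rot: [-0.0, 0.401, 0.916, -0.0]
contact_force: [0.3, -0.3, 0.5]
grip_width: 0.0853
grasp_force: 0.0
```

```bash
python3 go.py 463 93 18 42.6
```

```text
travel [-0.008 -0.017  0.653] ang [-0.    -0.     0.001] up= [ 0. -0. -1.]
```

Call:
arm_command:
  travel:
    - [-0.008, -0.017, 0.2]
    - [-0.008, -0.017, 0.4]
    - [-0.008, -0.017, 0.55]
    - [-0.008, -0.017, 0.62]
    - [-0.008, -0.017, 0.653]
    - [-0.008, -0.017, 0.653]
    - [-0.008, -0.017, 0.653]
  angular:
    - [0, 0, 0]
    - [0, 0, 0]
    - [0, 0, 0]
    - [0, 0, 0]
    - [0, 0, 0]
    - [0, 0, 0]
    - [0, 0, 0]

```text
clock: 21.0
tool_pos: [0.4637, 0.0923, 0.0194]
eef_rot: [0.001, 0.402, 0.916, 0.0]
contact_force: [-0.4, 0.4, 0.1]
grip_width: 0.0852
grasp_force: 0.0
```

Call:
arm_command:
  travel:
    - [0, 0, 0]
    - [0, 0, 0]
    - [0, 0, 0]
    - [0, 0, 0]
    - [0, 0, 0]
    - [0, 0, 0]
    - [0, 0, 0]
    - [0, 0, 0]
    - [0, 0, 0]
    - [0, 0, 0]
  angular:
    - [0, 0, 0]
    - [0, 0, 0]
    - [0, 0, 0]
    - [0, 0, 0]
    - [0, 0, 0]
    - [0, 0, 0]
    - [0, 0, 0]
    - [0, 0, 0]
    - [0, 0, 0]
    - [0, 0, 0]
  gripper: 0

```text
clock: 22.25
tool_pos: [0.4633, 0.0921, 0.0188]
eef_rot: [0.0, 0.402, 0.916, 0.0]
contact_force: [-0.2, -0.1, 5.7]
grip_width: 0.0387
grasp_force: 61.8
```

Call:
arm_command:
  travel:
    - [0, 0, -0.05]
    - [0, 0, -0.2]
    - [0, 0, -0.4]
    - [0, 0, -0.65]
    - [0, 0, -0.65]
    - [0, 0, -0.65]
  angular:
    - [0, 0, 0]
    - [0, 0, 0]
    - [0, 0, 0]
    - [0, 0, 0]
    - [0, 0, 0]
    - [0, 0, 0]

```text
clock: 23.0
tool_pos: [0.4627, 0.0921, 0.1477]
eef_rot: [-0.0, 0.402, 0.916, -0.0]
contact_force: [0.3, -0.1, -1.6]
grip_width: 0.0387
grasp_force: 61.1
```

```bash
python3 go.py 533.8 -388.5 150 -30.4
```

```text
travel [-2.01  -1.364 -0.011] ang [-1.000e-03  0.000e+00  1.216e+00] up= [ 0.    -0.001 -1.   ]
```

Call:
arm_command:
  travel:
    - [-0.12, -0.08, -0.01]
    - [-0.3, -0.2, -0.02]
    - [-0.48, -0.33, -0.03]
    - [-0.67, -0.455, -0.03]
    - [-0.67, -0.455, -0.03]
  angular:
    - [0, 0, 0.1]
    - [0, 0, 0.25]
    - [0, 0, 0.42]
    - [0, 0, 0.6]
    - [0, 0, 0.6]

```text
clock: 23.62
tool_pos: [0.4859, -0.0704, 0.1523]
eef_rot: [-0.001, 0.667, 0.745, -0.001]
contact_force: [-0.2, 0.1, -1.4]
grip_width: 0.039
grasp_force: 61.0
```

```bash
python3 go.py 533.8 -388.5 150 -30.4
```

```text
travel [-1.607  0.065  0.011] ang [-0.003  0.001  0.611] up= [ 0.    -0.003 -1.   ]
```

Call:
arm_command:
  travel:
    - [-0.15, 0, 0]
    - [-0.35, 0.02, 0]
    - [-0.55, 0.03, 0]
    - [-0.8, 0.03, 0]
    - [-0.8, 0.03, 0]
  angular:
    - [0, 0, 0.13]
    - [0, 0, 0.3]
    - [0, 0, 0.45]
    - [0, 0, 0.6]
    - [0, 0, 0.6]

```text
clock: 24.25
tool_pos: [0.5104, -0.2279, 0.1523]
eef_rot: [-0.001, 0.864, 0.503, -0.001]
contact_force: [-0.4, 0.9, -1.4]
grip_width: 0.039
grasp_force: 61.1
```

```bash
python3 go.py 533.8 -388.5 150 -30.4
```

```text
travel [-0.64   0.498  0.01 ] ang [-0.003  0.     0.014] up= [-0.    -0.003 -1.   ]
```

Call:
arm_command:
  travel:
    - [-0.15, 0.13, 0]
    - [-0.33, 0.26, 0]
    - [-0.52, 0.4, 0]
    - [-0.64, 0.498, 0]
    - [-0.64, 0.498, 0]
    - [-0.64, 0.498, 0]
    - [-0.64, 0.498, 0]
    - [-0.64, 0.498, 0]
  angular:
    - [0, 0, 0]
    - [0, 0, 0.01]
    - [0, 0, 0.01]
    - [0, 0, 0.01]
    - [0, 0, 0.01]
    - [0, 0, 0.01]
    - [0, 0, 0.01]
    - [0, 0, 0.01]

```text
clock: 25.25
tool_pos: [0.5349, -0.3859, 0.1546]
eef_rot: [0.0, 0.866, 0.5, 0.0]
contact_force: [0.9, -0.2, -1.5]
grip_width: 0.0388
grasp_force: 61.3
```

```bash
python3 go.py 533.8 -388.5 26 -30.4
```

```text
travel [-0.014  0.002  0.643] ang [ 0.    -0.     0.007] up= [ 0.  0. -1.]
```

Call:
arm_command:
  travel:
    - [-0.007, 0, 0.15]
    - [-0.007, 0, 0.3]
    - [-0.007, 0, 0.45]
    - [-0.007, 0, 0.55]
    - [-0.007, 0, 0.61]
    - [-0.007, 0, 0.63]
    - [-0.007, 0, 0.635]
    - [-0.007, 0, 0.635]
    - [-0.007, 0, 0.635]
  angular:
    - [0, 0, 0.006]
    - [0, 0, 0.006]
    - [0, 0, 0.006]
    - [0, 0, 0.006]
    - [0, 0, 0.006]
    - [0, 0, 0.006]
    - [0, 0, 0.006]
    - [0, 0, 0.006]
    - [0, 0, 0.006]

```text
clock: 26.38
tool_pos: [0.5343, -0.3883, 0.028]
eef_rot: [0.0, 0.868, 0.497, 0.0]
contact_force: [0.4, -0.7, -1.0]
grip_width: 0.0388
grasp_force: 61.3
```

```bash
python3 go.py 533.8 -388.5 22 -30.4
```

```text
travel [-0.002 -0.002  0.03 ] ang [0.001 0.    0.   ] up= [-0.     0.001 -1.   ]
```

Call:
arm_command:
  travel:
    - [0, 0, 0.008]
    - [0, 0, 0.015]
    - [0, 0, 0.022]
    - [0, 0, 0.026]
    - [0, 0, 0.026]
    - [0, 0, 0.026]
  angular:
    - [0, 0, 0]
    - [0, 0, 0]
    - [0, 0, 0]
    - [0, 0, 0]
    - [0, 0, 0]
    - [0, 0, 0]

```text
clock: 27.12
tool_pos: [0.5341, -0.3881, 0.0221]
eef_rot: [0.0, 0.868, 0.497, 0.0]
contact_force: [0.3, -0.2, -1.4]
grip_width: 0.0385
grasp_force: 61.5
```

Call:
arm_command:
  travel:
    - [0, 0, 0.003]
    - [0, 0, 0.005]
    - [0, 0, 0.006]
    - [0, 0, 0.006]
  angular:
    - [0, 0, 0]
    - [0, 0, 0]
    - [0, 0, 0]
    - [0, 0, 0]

```text
clock: 27.62
tool_pos: [0.5341, -0.3881, 0.0218]
eef_rot: [0.0, 0.868, 0.497, 0.0]
contact_force: [-2.2, 1.6, 7.1]
grip_width: 0.039
grasp_force: 62.2
```

Contact. Release and rise.

Call:
arm_command:
  travel:
    - [0, 0, 0]
    - [0, 0, 0]
    - [0, 0, 0]
    - [0, 0, 0]
    - [0, 0, 0]
    - [0, 0, 0]
    - [0, 0, 0]
  angular:
    - [0, 0, 0]
    - [0, 0, 0]
    - [0, 0, 0]
    - [0, 0, 0]
    - [0, 0, 0]
    - [0, 0, 0]
    - [0, 0, 0]
  gripper: 1

```text
clock: 28.5
tool_pos: [0.534, -0.388, 0.0209]
eef_rot: [-0.0, 0.868, 0.497, 0.0]
contact_force: [-0.7, -0.1, 0.1]
grip_width: 0.0851
grasp_force: 0.0
```

Call:
arm_command:
  travel:
    - [0, 0, -0.1]
    - [0, 0, -0.3]
    - [0, 0, -0.6]
    - [0, 0, -0.6]
    - [0, 0, -0.6]
  angular:
    - [0, 0, 0]
    - [0, 0, 0]
    - [0, 0, 0]
    - [0, 0, 0]
    - [0, 0, 0]

```text
clock: 29.12
tool_pos: [0.5343, -0.3882, 0.142]
eef_rot: [0.001, 0.868, 0.497, 0.0]
contact_force: [-0.6, 0.9, -0.7]
grip_width: 0.0858
grasp_force: 0.0
```

```bash
python3 go.py 391 -249.5 140 26.8;  python3 - <<'E'
from m import *
g=grab('top')
for t in (80,95,110): print(fit(g,(374,248,410,284),.046,bright(t)))
a=grab('scene','p3.png')
E
```

```text
travel [ 0.236 -0.969  0.008] ang [ 0.001  0.001 -0.953] up= [-0.     0.002 -1.   ]
(array([ 391.2, -249.9]), array([29.1, 27.5]), 26.1, 'circ', array([ 390.3, -249.7]), 36.0)Traceback (most recent call last):
  File "<stdin>", line 3, in <module>
  File "m.py", line 11, in fit
    P=(ray(g,seg(g,box,cond),z)[:,:2]*1000).astype(np.float32)
             ~~~^^^^^^^^^^^^
  File "m.py", line 7, in seg
    c=max(cv2.findContours(m,cv2.RETR_EXTERNAL,cv2.CHAIN_APPROX_NONE)[0],key=cv2.contourArea)[:,0,:]
      ~~~^^^^^^^^^^^^^^^^^^^^^^^^^^^^^^^^^^^^^^^^^^^^^^^^^^^^^^^^^^^^^^^^^^^^^^^^^^^^^^^^^^^^
ValueError: max() iterable argument is empty
```

Call:
arm_command:
  travel:
    - [0.04, -0.15, 0]
    - [0.08, -0.33, 0]
    - [0.12, -0.5, 0]
    - [0.17, -0.7, 0]
    - [0.2, -0.85, 0]
    - [0.236, -0.969, 0]
    - [0.236, -0.969, 0]
    - [0.236, -0.969, 0]
    - [0.236, -0.969, 0]
    - [0.236, -0.969, 0]
  angular:
    - [0, 0, -0.15]
    - [0, 0, -0.32]
    - [0, 0, -0.5]
    - [0, 0, -0.65]
    - [0, 0, -0.8]
    - [0, 0, -0.953]
    - [0, 0, -0.953]
    - [0, 0, -0.953]
    - [0, 0, -0.953]
    - [0, 0, -0.953]

```text
clock: 30.42
tool_pos: [0.3909, -0.2496, 0.1406]
eef_rot: [-0.0, 0.524, 0.851, 0.0]
contact_force: [-0.9, 0.8, 1.3]
grip_width: 0.0854
grasp_force: 0.0
```

```bash
python3 go.py 391 -249.5 18 26.8
```

```text
travel [-0.     0.001  0.613] ang [-0.    -0.001 -0.001] up= [ 0.001 -0.    -1.   ]
```

Call:
arm_command:
  travel:
    - [0, 0, 0.2]
    - [0, 0, 0.4]
    - [0, 0, 0.52]
    - [0, 0, 0.58]
    - [0, 0, 0.613]
    - [0, 0, 0.613]
    - [0, 0, 0.613]
  angular:
    - [0, 0, 0]
    - [0, 0, 0]
    - [0, 0, 0]
    - [0, 0, 0]
    - [0, 0, 0]
    - [0, 0, 0]
    - [0, 0, 0]

```text
clock: 31.3
tool_pos: [0.3912, -0.2496, 0.0192]
eef_rot: [0.001, 0.524, 0.852, -0.0]
contact_force: [-0.7, 0.4, 0.6]
grip_width: 0.0853
grasp_force: 0.0
```

Call:
arm_command:
  travel:
    - [0, 0, 0]
    - [0, 0, 0]
    - [0, 0, 0]
    - [0, 0, 0]
    - [0, 0, 0]
    - [0, 0, 0]
    - [0, 0, 0]
    - [0, 0, 0]
    - [0, 0, 0]
  angular:
    - [0, 0, 0]
    - [0, 0, 0]
    - [0, 0, 0]
    - [0, 0, 0]
    - [0, 0, 0]
    - [0, 0, 0]
    - [0, 0, 0]
    - [0, 0, 0]
    - [0, 0, 0]
  gripper: 0

```text
clock: 32.42
tool_pos: [0.391, -0.2495, 0.0188]
eef_rot: [0.0, 0.524, 0.852, -0.0]
contact_force: [-0.3, -0.4, 5.0]
grip_width: 0.0428
grasp_force: 62.4
```

Call:
arm_command:
  travel:
    - [0, 0, -0.05]
    - [0, 0, -0.2]
    - [0, 0, -0.4]
    - [0, 0, -0.65]
    - [0, 0, -0.65]
    - [0, 0, -0.65]
  angular:
    - [0, 0, 0]
    - [0, 0, 0]
    - [0, 0, 0]
    - [0, 0, 0]
    - [0, 0, 0]
    - [0, 0, 0]

```text
clock: 33.17
tool_pos: [0.3905, -0.2491, 0.1477]
eef_rot: [-0.0, 0.524, 0.852, 0.0]
contact_force: [-0.4, -0.9, -2.2]
grip_width: 0.0426
grasp_force: 61.7
```

```bash
python3 go.py 617.2 256.7 150 -4.9
```

```text
travel [ 1.747  2.152 -0.011] ang [-0.001 -0.001  0.528] up= [ 0.001 -0.    -1.   ]
```

Call:
arm_command:
  travel:
    - [0.12, 0.15, -0.01]
    - [0.28, 0.34, -0.02]
    - [0.44, 0.54, -0.03]
    - [0.58, 0.72, -0.03]
    - [0.58, 0.72, -0.03]
  angular:
    - [0, 0, 0]
    - [0, 0, 0]
    - [0, 0, 0]
    - [0, 0, 0]
    - [0, 0, 0]

```text
clock: 33.8
tool_pos: [0.467, -0.0783, 0.1523]
eef_rot: [-0.002, 0.522, 0.853, -0.0]
contact_force: [0.3, -1.2, -1.7]
grip_width: 0.043
grasp_force: 62.0
```

Call:
arm_command:
  travel:
    - [0.14, 0.18, 0]
    - [0.28, 0.35, 0]
    - [0.44, 0.54, 0]
    - [0.58, 0.72, 0]
    - [0.58, 0.72, 0]
  angular:
    - [0, 0, 0]
    - [0, 0, 0]
    - [0, 0, 0]
    - [0, 0, 0]
    - [0, 0, 0]

```text
clock: 34.42
tool_pos: [0.5432, 0.0892, 0.1521]
eef_rot: [-0.001, 0.523, 0.852, -0.001]
contact_force: [-1.7, -0.5, -3.3]
grip_width: 0.0431
grasp_force: 62.4
```

```bash
python3 go.py 617.2 256.7 150 -4.9
```

```text
travel [0.579 0.709 0.009] ang [-0.003 -0.     0.531] up= [ 0.001 -0.003 -1.   ]
```

Call:
arm_command:
  travel:
    - [0.14, 0.18, 0]
    - [0.28, 0.35, 0]
    - [0.44, 0.54, 0]
    - [0.57, 0.7, 0]
    - [0.57, 0.7, 0]
    - [0.57, 0.7, 0]
    - [0.57, 0.7, 0]
    - [0.57, 0.7, 0]
  angular:
    - [0, 0, 0.13]
    - [0, 0, 0.27]
    - [0, 0, 0.41]
    - [0, 0, 0.528]
    - [0, 0, 0.528]
    - [0, 0, 0.528]
    - [0, 0, 0.528]
    - [0, 0, 0.528]

```text
clock: 35.42
tool_pos: [0.6168, 0.2515, 0.1547]
eef_rot: [0.0, 0.737, 0.676, 0.0]
contact_force: [0.0, 0.1, -2.2]
grip_width: 0.0429
grasp_force: 62.7
```

```bash
python3 go.py 617.2 256.7 26 -4.9
```

```text
travel [ 0.026 -0.     0.643] ang [ 0.    -0.    -0.001] up= [ 0.  0. -1.]
```

Call:
arm_command:
  travel:
    - [0.02, 0, 0.15]
    - [0.02, 0, 0.3]
    - [0.02, 0, 0.45]
    - [0.02, 0, 0.53]
    - [0.02, 0, 0.55]
    - [0.02, 0, 0.55]
    - [0.02, 0, 0.55]
  angular:
    - [0, 0, 0]
    - [0, 0, 0]
    - [0, 0, 0]
    - [0, 0, 0]
    - [0, 0, 0]
    - [0, 0, 0]
    - [0, 0, 0]

```text
clock: 36.3
tool_pos: [0.6178, 0.2567, 0.0457]
eef_rot: [0.0, 0.737, 0.676, 0.001]
contact_force: [-0.5, 0.4, -2.2]
grip_width: 0.0433
grasp_force: 62.9
```

```bash
python3 go.py 617.2 256.7 22 -4.9
```

```text
travel [-0.001 -0.003  0.118] ang [ 0.002 -0.001  0.   ] up= [ 0.001  0.002 -1.   ]
```

Call:
arm_command:
  travel:
    - [0, 0, 0.04]
    - [0, 0, 0.075]
    - [0, 0, 0.095]
    - [0, 0, 0.105]
    - [0, 0, 0.112]
    - [0, 0, 0.114]
    - [0, 0, 0.114]
    - [0, 0, 0.114]
  angular:
    - [0, 0, 0]
    - [0, 0, 0]
    - [0, 0, 0]
    - [0, 0, 0]
    - [0, 0, 0]
    - [0, 0, 0]
    - [0, 0, 0]
    - [0, 0, 0]

```text
clock: 37.3
tool_pos: [0.6172, 0.2565, 0.0219]
eef_rot: [0.0, 0.737, 0.676, 0.0]
contact_force: [-1.8, -0.4, 2.8]
grip_width: 0.0431
grasp_force: 63.1
```

In contact. Release and rise.

Call:
arm_command:
  travel:
    - [0, 0, 0]
    - [0, 0, 0]
    - [0, 0, 0]
    - [0, 0, 0]
    - [0, 0, 0]
    - [0, 0, 0]
    - [0, 0, 0]
  angular:
    - [0, 0, 0]
    - [0, 0, 0]
    - [0, 0, 0]
    - [0, 0, 0]
    - [0, 0, 0]
    - [0, 0, 0]
    - [0, 0, 0]
  gripper: 1

```text
clock: 38.17
tool_pos: [0.6172, 0.2565, 0.0215]
eef_rot: [0.0, 0.737, 0.676, -0.0]
contact_force: [0.9, -0.3, 0.2]
grip_width: 0.0855
grasp_force: 0.0
```

Call:
arm_command:
  travel:
    - [0, 0, -0.1]
    - [0, 0, -0.3]
    - [0, 0, -0.6]
    - [0, 0, -0.8]
    - [0, 0, -0.8]
    - [0, 0, -0.8]
  angular:
    - [0, 0, 0]
    - [0, 0, 0]
    - [0, 0, 0]
    - [0, 0, 0]
    - [0, 0, 0]
    - [0, 0, 0]

```text
clock: 38.92
tool_pos: [0.6171, 0.2564, 0.1818]
eef_rot: [0.0, 0.737, 0.676, 0.0]
contact_force: [0.8, 0.1, -1.0]
grip_width: 0.0856
grasp_force: 0.0
```

```bash
python3 go.py 450 50 190 -4.9
```

```text
travel [-1.1   -0.745 -0.042] ang [ 0. -0.  0.] up= [ 0.  0. -1.]
```

Call:
arm_command:
  travel:
    - [-0.2, -0.2, 0]
    - [-0.45, -0.45, 0]
    - [-0.7, -0.7, 0]
    - [-1, -0.9, 0]
    - [-1, -0.9, 0]
    - [-1, -0.9, 0]
    - [-1, -0.9, 0]
  angular:
    - [0, 0, 0]
    - [0, 0, 0]
    - [0, 0, 0]
    - [0, 0, 0]
    - [0, 0, 0]
    - [0, 0, 0]
    - [0, 0, 0]

```text
clock: 39.8
tool_pos: [0.4209, 0.0728, 0.1809]
eef_rot: [-0.0, 0.737, 0.676, -0.0]
contact_force: [-0.1, 0.2, -0.2]
grip_width: 0.0856
grasp_force: 0.0
```

Run:
```python
from h import *
g=grab('top'); s=grab('scene')
up=lambda g,c,h:cv2.resize(g['frame'][c[1]-h:c[1]+h,c[0]-h:c[0]+h],(195,195),interpolation=cv2.INTER_CUBIC)
X=[(.617,.2567,.02),(.521,.373,.02),(.6103,-.2285,.03),(.5338,-.3885,.02)]
f=lambda g:np.hstack([up(g,proj(g,x)[0].astype(int),28) for x in X])
cv2.imwrite('pics/fin.png',np.vstack([f(g),f(s)])[:,:,::-1])
cv2.imwrite('pics/fin_s.png',s['frame'][:,:,::-1])
```

```text
(no output)
```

View pics/fin.png

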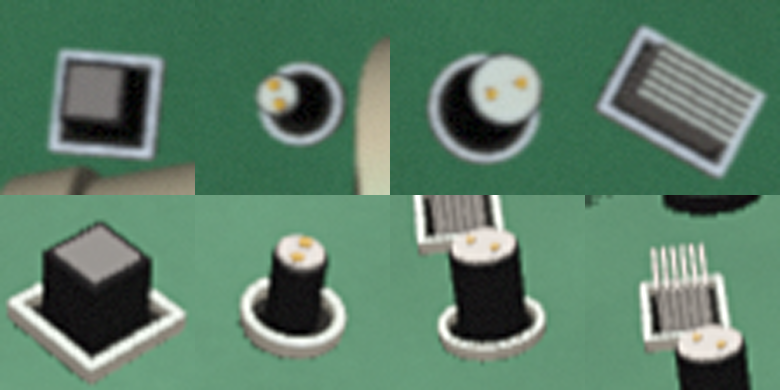

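View pics/fin_s.png

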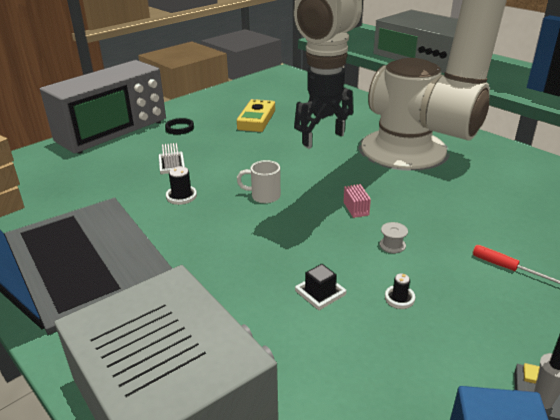

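All four parts stand in their nests: transformer (321,285), small cap (401,290), large cap (180,187) and heat sink (171,158). The mug and spool have not moved. One quick angle check before handing in.

Run:
```python
from m import *
g=grab('top')
def band(lo,hi): return lambda a:(a.min(2)>lo)&(a.max(2)<hi)
x=proj(g,[.617,.2567,.049])[0].astype(int); y=proj(g,[.5338,-.3885,.048])[0].astype(int)
print(x,y)
print(fit(g,(x[0]-11,x[1]-11,x[0]+11,x[1]+11),.049,band(90,155)))
print(fit(g,(x[0]-11,x[1]-11,x[0]+11,x[1]+11),.049,band(100,165)))
s=grab('scene'); x=proj(s,[.617,.2567,.049])[0].astype(int)
print(fit(s,(x[0]-20,x[1]-14,x[0]+20,x[1]+13),.049,bright(80)))
```

```text
[171 167] [451 202]
(array([620.5, 260.2]), array([50.8, 51.2]), 89.8, 'circ', array([620.5, 259.9]), 70.7)
(array([621. , 260.1]), array([51.3, 50.2]), 1.2, 'circ', array([620.5, 259.9]), 70.7)
(array([613.5, 252. ]), array([80.4, 78. ]), 45.3, 'circ', array([613.5, 252. ]), 112.1)
```

The colour masks picked up the white walls, so those angles aren't usable. In the enlarged crop, the transformer panel edge tilts about 4.5° and the nest wall about 5.5°. The fins run parallel to the oblong nest's walls. Handing in.

```bash
python3 -c "
from rig import r
print(r.sign_off())"
```

```text
the job is handed in; nothing more can be done
None
```

All four parts are set down upright in their matching nests, squareness judged by eye from the final crop, with the mug, spool and pink look-alike left alone; handed in at about 40 s on the robot clock.

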